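# Close and lock the buffet warmer on the samovar table, then switch it on

### The arm

A 6-joint arm with a two-finger parallel gripper is mounted at the origin on the work surface. World frame = base frame: x ahead of the robot, y to its left, z up, the work surface at z = 0. Lengths are in mm, angles in rad, forces in N, time in s.
With the tool pointing down it reaches from about 350 to 875 mm from the base axis. Payload 4.2 kg.
Tool frame: the origin (TCP) lies on the mounting face of the last link; the fingertips stand 173 mm ahead of it and the grasp point (between the pads) lies grip_point_offset ahead of it (grip_point_offset is the distance from the TCP to the grasp point, in mm); z points along the fingers, y is the line along which they close (so a half turn about z gives the same grasp; the last joint's range is limited). The gripper opens to 85 mm and grips with 20 to 120 N. Pads are 22 mm wide; open, the fingers measure 114 mm over their backs; the gripper's body (76 mm by 85 mm) begins 54 mm behind the grasp point. The pads swing forward as they close: fully open they stand 13 mm farther back than shut.
Start: joints at [-0.88, 0.385, 0.008, 0, -1.194, -0.259], TCP at [261.579, -567.606, 404.712] pointing down, gripper open.
Joint ranges: [-3.14, 3.14], [-1.21, 2.06], [-1.07, 1.41], [-3.16, 2.05], [-2.99, -0.16], [-3.1, 3.1]. Speed limits (rad/s): [2.79, 2.79, 3.14, 3.14, 3.14, 3.14].

### API

Orientations are given as a unit quaternion [x, y, z, w].
In Python, from bench import read_state, get_image, job_done, recognise, place_of, grip_point_offset gives the robot as it stands. The module is installed in compiled form; this text tells all that it offers.
- The arm moves only by the tool carry_out, never from a script. Its arguments are lists of equal length, an entry for each row: "slide": the shift along the tool's x, y, z in m, a list of three; "roll": the turn about the tool's z in degrees; "claw": the finger opening in m, from 0 to 0.0854. A call has 1 to 8 rows; each row is the pose to reach, as a shift and turn from the pose commanded when the call began, along the tool's axes at that moment; what a row does not reach only later rows make up. A row lasts 1/8 s, in which the tool goes at most 62.5 mm and 10.7 degrees, less where a joint would pass 70% of its speed; a pose out of reach is approached as far as the arm can. A call with a gripper value outside its range is refused whole. The fingers move at their own pace and stop on an object; the grip force is fixed at half the most. Time passes only in rows, so rows that repeat a pose let the fingers close. It gives the time, the measured TCP pose, the force, the opening and the grip force at its end, in the units of the state.
- read_state(): the state, without advancing time (a new reading comes with each control period).
- get_image(name): name is "side" or "top" or "wrist"; returns a dict with "img" (420x560x3 uint8, red, green, blue), "z_map" (420x560 float32, mm along the optical axis (not along the pixel's ray), 0 where there is no reading), "mtx" (3x3 intrinsics, pixels), "world_from_camera" (4x4, takes a point from camera to world coordinates); the wrist camera has in their place "T_tool_cam" (4x4, takes a point from camera to tool coordinates, whose origin is the TCP and whose axes are the flange's). Camera axes: x right, y up, looking along -z (the intrinsics and any distortion apply to the point x, -y, -z); pixel columns grow to the right and rows downward; lengths in mm; the calibration is good to about 2 mm. A picture is of the moment at which its call begins: read the wrist's pose just before it.
- job_done(): hands the job in; it is judged then, once.
Trained networks look in a picture, given as the dict that the camera call returned (one of the last four; its "shot" number tells which), for a name from the list of things; names that differ only in an ending like _2 or _b are one class to them, and where a whole thing is asked for, a point or a joint stands for the part that bears it (a point fixed in the world has none). Each returns a list of dicts, best first, with "conf" (0 to 1); they miss things now and then, are a little off and sometimes report something else, mostly with a low value. They report only what shows in the picture. A call takes as long as a camera call. They do not tell look-alikes from the thing itself.
- recognise(picture, thing): "at" ([column, row] in pixels, amid what is visible of it).
- place_of(picture, thing): "at" ([column, row] in pixels: a listed point, or the origin of a listed thing).
The state is a dict: "clock": time; "joints": joint angles; "joint_vel": joint speeds; "joint_efforts": joint torques, N m; "position": TCP position; "ee_rot": TCP orientation; "contact_force": force on the tool from outside, world axes, zero at the start; "wrist_torque": the same for the moment, N m; "gripper_width": finger opening in mm; "grasp_force": force on a finger pad.
Only numpy, scipy, OpenCV 4.12 (cv2) and the standard library are available. Lean on these libraries where they do the work, as an engineer would, in place of code of your own. Each camera call takes 0.05 s, during which the arm holds its last target. There are 200 camera calls.

### The job

Lay each cover that is on the table over the warmer's well with the same colour tab, its eye in line with the lugs, and press it down until it sits level on the deck. When all are down, thread the locking rod from the open end through all the lugs and cover eyes until its handle meets the first lug, then press the white touch key firmly but without hammering it, and leave the teapot and the tea glass undisturbed.

Things in the scene. Friction and masses are not known exactly. Their poses are not given: they have to be found in the camera images.
- warmer: Fixed steel buffet warmer. Origin on the table under the middle well; x depth (front is -x), y along the row of wells, z up. Body x -75 to 75, y -121 to 190 mm, deck 45 mm high. Open wells 100 (x) by 50 mm (y) at y = -74 (red tab), 0 (blue), +74 (yellow); tabs on rear rim and front face. Grey lugs stand along x = -40 mm, tops at 84 mm; black touch panel at the +y end.
- rod: Locking rod, 0.13 kg. Origin: underside centre of its pale wooden handle as built; rod runs along its own +y. Handle 26 x 44 x 26 mm (y from -22 to +22); then a steel shank of 10 mm diameter, to y = 252 mm, last 4 mm tapered; axis 13 mm above the origin. The handle is larger than the holes and is the stop. Lies on the table with the shank on an orange trivet 8 mm thick.
- rod_grip (a point): centre of the rod's handle, on the rod axis
- rod_tip (a point): the rod's tip, on its axis, 252 mm from rod_grip; when fully home it is at y = +115 mm in the warmer's frame
- bore_entry (a point): Open end of the rod line: centre of the hole on the outer (-y) face of the first lug; the rod enters here along the warmer's +y. Each of the four lugs is 36 mm wide (x) with an 18 mm square hole centred 67 mm above the table. Lugs are centred at y = -111, -37, +37 (8 mm thick); the last spans y = 107 to 119 mm, closed behind to 123 mm. Axes as the warmer's.
- bore_end (a point): bottom of the closed hole in the last lug, 234 mm further along the warmer's +y; axes as the warmer's
- key: white round membrane touch key with an orange dot, 32 mm across, on the black panel; about 1.5 mm of travel, works at 4 N and more; its top is flat and faces up
- key_top (a point): centre of the key's top face, 51 mm above the table
- teapot: loose blue ceramic teapot, 125 mm across the body, 110 mm high, origin under its centre; bystander
- teaglass: loose amber tea glass in a brass holder, 70 mm across, 100 mm high, origin under its centre; bystander
- cover_red: Loose red plate 120 (x) x 58 (y) x 8 mm, 0.2 kg, origin: centre of underside, z up. Dark wooden bar knob 44 (x) x 16 mm (y), from 8 to 62 mm above the underside, centred at x = +6 mm. At x = -40 mm an upright eye, 36 mm wide (x), 8 mm thick (y), top at 39 mm, with an 18 mm square hole along y centred 22 mm above the underside. May be absent.
- knob_red (a point): centre of the top face of the red cover's knob
- eye_red (a point): centre of the hole in the red cover's eye, on the plate's -x side
- well_red (a point): centre of the red well at deck height (45 mm); when the cover is down its origin is here, axes parallel to the warmer's (eye in line with the lugs). A stiff rubber seal frame stands 9 mm proud of the deck here: a cover merely laid on stays 9 mm high; a push of 10 to 15 N sinks it till the cover lies on the deck, and it stays down.
- cover_blue: Loose blue plate 120 (x) x 58 (y) x 8 mm, 0.2 kg, origin: centre of underside, z up. Dark wooden bar knob 44 (x) x 16 mm (y), from 8 to 62 mm above the underside, centred at x = +6 mm. At x = -40 mm an upright eye, 36 mm wide (x), 8 mm thick (y), top at 39 mm, with an 18 mm square hole along y centred 22 mm above the underside. May be absent.
- knob_blue (a point): centre of the top face of the blue cover's knob
- eye_blue (a point): centre of the hole in the blue cover's eye, on the plate's -x side
- well_blue (a point): centre of the blue well at deck height (45 mm); when the cover is down its origin is here, axes parallel to the warmer's (eye in line with the lugs). A stiff rubber seal frame stands 9 mm proud of the deck here: a cover merely laid on stays 9 mm high; a push of 10 to 15 N sinks it till the cover lies on the deck, and it stays down.
- cover_yellow: Loose yellow plate 120 (x) x 58 (y) x 8 mm, 0.2 kg, origin: centre of underside, z up. Dark wooden bar knob 44 (x) x 16 mm (y), from 8 to 62 mm above the underside, centred at x = +6 mm. At x = -40 mm an upright eye, 36 mm wide (x), 8 mm thick (y), top at 39 mm, with an 18 mm square hole along y centred 22 mm above the underside. May be absent.
- knob_yellow (a point): centre of the top face of the yellow cover's knob
- eye_yellow (a point): centre of the hole in the yellow cover's eye, on the plate's -x side
- well_yellow (a point): centre of the yellow well at deck height (45 mm); when the cover is down its origin is here, axes parallel to the warmer's (eye in line with the lugs). A stiff rubber seal frame stands 9 mm proud of the deck here: a cover merely laid on stays 9 mm high; a push of 10 to 15 N sinks it till the cover lies on the deck, and it stays down.
Not all that is in view belongs to the job. What is shaped like the cover_yellow but green is not meant. There is more than one size of the cover_red; the job needs the larger.

How it is judged (in metres and radians):
On the way, in this order (a step that is already met when the one before it is completed fails the run):
1. every cover on the table lies pressed down level on its own well (horizontal distance between cover_red and well_red below 0.012 m and z of cover_red in the frame of well_red below 0.003 m and angle between each of cover_red, cover_blue, cover_yellow's own z axis and vertical below 0.05 rad and angle between the x axis of each of cover_red, cover_blue, cover_yellow and the x axis of warmer, either way round below 0.12 rad and x of eye_red in the frame of well_red below 0 m and horizontal distance between cover_blue and well_blue below 0.012 m and z of cover_blue in the frame of well_blue below 0.003 m and x of eye_blue in the frame of well_blue below 0 m and horizontal distance between cover_yellow and well_yellow below 0.012 m and z of cover_yellow in the frame of well_yellow below 0.003 m and x of eye_yellow in the frame of well_yellow below 0 m), for 0.2 s.
2. the rod is through all lugs and eyes, home against its handle (all of step 1 and y of rod_tip in the frame of warmer above 0.108 m and x of rod_tip in the frame of warmer between -0.048 and -0.032 m and z of rod_tip in the frame of warmer between 0.056 and 0.078 m and angle between the y axis of rod and the y axis of warmer, either way round below 0.07 rad), for 0.2 s.
3. the touch key is pressed with at least 4 N while the rod is home (contact force between key and the fingers above 4 N and y of rod_tip in the frame of warmer above 0.108 m and x of rod_tip in the frame of warmer between -0.048 and -0.032 m and z of rod_tip in the frame of warmer between 0.056 and 0.078 m and angle between the y axis of rod and the y axis of warmer, either way round below 0.07 rad), for 0.1 s.
At the end, for the whole second after the job is handed in: Every cover present lies on its own well: centre within 12 mm (the play it has on the rod), within 3 mm of the deck, tilt under 0.05 rad, in line within 0.12 rad, eye at the front; the rod lies through all lugs and eyes, its handle within about 7 mm of the first lug, at rest (all of step 2 and linear speed of rod below 0.02 m/s); the robot touches nothing.
It fails at once if the teapot is displaced by over 40 mm (distance of teapot from where it was at the start of the episode above 0.04 m).
It fails at once if the tea glass is displaced by over 40 mm (distance of teaglass from where it was at the start of the episode above 0.04 m).
It fails at once if the touch key is hammered with over 45 N (contact force between key and anything else above 45 N).
Of cover_red, cover_blue, cover_yellow only 2 to 3 are there at a start; the rules pass over those that are not, and their reading is None.
At some moment in a run one of cover_red, cover_blue, cover_yellow may be knocked a few centimetres aside while the robot is not near it.
Once in a run the grip may slacken for a moment while it holds something.
It also fails if it takes over 210 s, if anything falls off the work surface, if the arm or the gripper's body presses on something with over 40 N, if the wrist force passes 120 N, or if a joint passes its speed limit or range.

## Working session

There is one attempt and no reset: what is moved stays moved. The work goes in short steps, Python scripts to look and compute and a tool call to move; the robot and the scene stay as the last step left them, time stands still between calls to the robot, and variables do not carry over. Pictures are saved under pics/ and viewed, at most 14 in all, crops included, and the job is handed in when it is done.

Besides the shell and the picture viewer there is one more tool, called after ">>>" in YAML: its name, and indented under it one key for each argument. carry_out: Moves the arm, as the interface text tells. Its arguments: {"type":"object","properties":{"slide":{"type":"array"},"roll":{"type":"array"},"claw":{"type":"array"}},"required":["slide","roll","claw"]}

```bash
mkdir -p pics; cat > h.py <<'E'
import numpy as np, cv2
from bench import *
from scipy.spatial.transform import Rotation as R
def cam2w(d,st=None):
    if 'world_from_camera' in d: return np.array(d['world_from_camera'])
    T=np.eye(4);T[:3,:3]=R.from_quat(st['ee_rot']).as_matrix();T[:3,3]=st['position']
    return T@np.array(d['T_tool_cam'])
def ray(d,px,st=None):
    K=np.array(d['mtx']);T=cam2w(d,st)
    v=np.array([(px[0]-K[0,2])/K[0,0],-(px[1]-K[1,2])/K[1,1],-1])
    return T[:3,3],T[:3,:3]@v
def at_z(d,px,z,st=None):
    o,v=ray(d,px,st);return o+v*(z-o[2])/v[2]
def at_d(d,px,st=None):
    o,v=ray(d,px,st);return o+v*float(d['z_map'][int(px[1]),int(px[0])])
def cloud(d,st=None):
    K=np.array(d['mtx']);T=cam2w(d,st);z=d['z_map']
    u,v=np.meshgrid(np.arange(z.shape[1]),np.arange(z.shape[0]))
    p=np.stack([(u-K[0,2])/K[0,0]*z,-(v-K[1,2])/K[1,1]*z,-z],-1)
    return p@T[:3,:3].T+T[:3,3]
def save(d,n): cv2.imwrite('pics/'+n+'.png',d['img'][:,:,::-1])
E
cat > a.py <<'E'
from h import *
st=read_state();print(st,grip_point_offset)
for c in ['top','side']:
    d=get_image(c);save(d,c+'0');print(c,d.keys(),np.round(d['mtx'],1).tolist(),np.round(d['world_from_camera'],2).tolist())
    for t in ['warmer','rod','rod_grip','rod_tip','bore_entry','bore_end','key_top','teapot','teaglass','knob_red','eye_red','knob_blue','eye_blue','knob_yellow','eye_yellow','well_red','well_blue','well_yellow']:
        print(t,[(np.round(r['at']).tolist(),round(r['conf'],2),np.round(at_d(d,r['at'])).tolist()) for r in place_of(d,t)[:3]])
E
python3 a.py
```

```text
{'clock': 0.0, 'joints': array([-8.80401189e-01,  3.85572975e-01,  6.59369682e-03, -4.63723434e-04,
       -1.19401417e+00, -2.58621919e-01]), 'joint_vel': array([ 0.00065407, -0.00059994,  0.00049062,  0.00190668,  0.00023096,
        0.00105346]), 'joint_efforts': array([-7.24026504e-04, -3.92289662e+01,  1.88403422e+01,  4.18628767e+00,
       -4.65114426e-03, -1.64909528e-05]), 'position': array([ 261.50358468, -567.43157878,  403.60391183]), 'ee_rot': array([-2.14129846e-01,  9.76804564e-01,  1.07565096e-03, -3.10238792e-04]), 'contact_force': array([-0.1852866 , -0.20227278, -0.44749927]), 'wrist_torque': array([-0.01567325,  0.04560765,  0.02100558]), 'grasp_force': 0.0, 'gripper_width': 85.36592409210505} 154.70000000000002
top dict_keys(['img', 'z_map', 'mtx', 'world_from_camera', 'shot']) [[493.8, 0.0, 277.7], [0.0, 493.8, 201.2], [0.0, 0.0, 1.0]] [[-0.02, 0.99, -0.13, 338.85], [-1.0, -0.02, 0.0, 31.52], [0.0, 0.13, 0.99, 1460.68], [0.0, 0.0, 0.0, 1.0]]
warmer [([251.0, 201.0], 0.91, [522.0, 106.0, 27.0]), ([165.0, 148.0], 0.65, [669.0, 344.0, 95.0]), ([334.0, 216.0], 0.52,
[... 2593 characters left out ...]
37.0], 0.76, [496.0, -358.0, 57.0])]
eye_blue [([327.0, 148.0], 0.85, [450.0, -378.0, 5.0])]
knob_yellow [([316.0, 178.0], 0.8, [471.0, -113.0, 59.0]), ([368.0, 162.0], 0.62, [314.0, -316.0, -3.0])]
eye_yellow [([331.0, 186.0], 0.96, [427.0, -150.0, 7.0]), ([377.0, 173.0], 0.78, [291.0, -216.0, 23.0]), ([288.0, 276.0], 0.63, [505.0, 270.0, 49.0])]
well_red [([288.0, 212.0], 0.75, [537.0, 9.0, 22.0]), ([330.0, 186.0], 0.52, [431.0, -148.0, 8.0])]
well_blue [([211.0, 256.0], 0.64, [704.0, 191.0, 14.0]), ([289.0, 232.0], 0.58, [525.0, 88.0, 22.0]), ([289.0, 213.0], 0.37, [533.0, 7.0, 21.0])]
well_yellow [([287.0, 251.0], 0.57, [520.0, 164.0, 24.0]), ([325.0, 167.0], 0.29, [450.0, -258.0, 5.0])]
```

```bash
python3 -c "
import cv2
a=cv2.imread('pics/top0.png');cv2.imwrite('pics/topc.png',cv2.resize(a[110:310,130:450],(800,500),interpolation=cv2.INTER_CUBIC))"
```

```text
(no output)
```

View pics/topc.png

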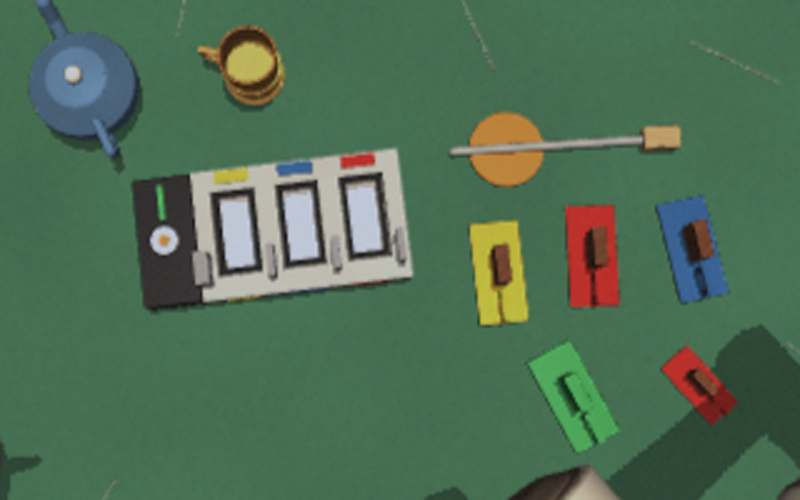

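The crop (scale 2.5, origin 130,110) shows all three full-size covers: yellow at about (500,270), large red at (593,257) and blue at (693,250). The green cover and small red one are decoys. The rod lies with its handle at (662,137) and tip at (452,152), and the warmer is at (270,230) with its key at (163,240).

```bash
cat >> h.py <<'E'
def yaw_tool():
    st=read_state();M=R.from_quat(st['ee_rot']).as_matrix();return st,M,np.degrees(np.arctan2(M[1,1],M[0,1]))
def go(x,y,z,yaw_y=None):
    """slide/roll to bring grasp point (154.7 ahead) to x,y,z; tool y-axis along world heading yaw_y deg (mod 180)"""
    st,M,h=yaw_tool();t=np.array([x,y,z+grip_point_offset])
    s=M.T@(t-st['position'])
    roll=0
    if yaw_y is not None:
        roll=-((yaw_y-h+90)%180-90)
    print('slide',np.round(s/1000,4).tolist(),'roll',round(roll,2),'j6',round(st['joints'][5],2),'pos',np.round(st['position'],1).tolist(),'head',round(h,2))
HUE={'red':[(0,8),(172,180)],'blue':[(100,122)],'yellow':[(22,34)]}
def mask(d,c,s=110,v=70):
    h=cv2.cvtColor(d['img'],cv2.COLOR_RGB2HSV);m=np.zeros(h.shape[:2],np.uint8)
    for a,b in HUE[c]: m|=cv2.inRange(h,(a,s,v),(b,255,255))
    return m
def rect(pts):
    (cx,cy),(w,h),a=cv2.minAreaRect(pts.astype(np.float32))
    if w<h: w,h,a=h,w,a+90
    return round(cx,1),round(cy,1),round(w,1),round(h,1),round((a+90)%180-90,2)   # a = heading of long side
def comps(d,c,z,st=None,mina=150,pred=None):
    m=mask(d,c);n,l,s,_=cv2.connectedComponentsWithStats(m);out=[]
    for i in range(1,n):
        if s[i,4]<mina: continue
        ct=np.concatenate(cv2.findContours((l==i).astype(np.uint8),cv2.RETR_EXTERNAL,cv2.CHAIN_APPROX_NONE)[0])[:,0]
        out.append((int(s[i,4]),rect(np.array([at_z(d,p,z,st)[:2] for p in ct]))))
    return out
E
python3 - <<'E'
from h import *
d=get_image('top')
for c in HUE: print(c,comps(d,c,8))
P=cloud(d);m=(P[...,2]>36)&(P[...,2]<56)&(P[...,0]>350)&(P[...,0]<650)&(P[...,1]>-60)&(P[...,1]<330)
m=cv2.morphologyEx(m.astype(np.uint8),cv2.MORPH_OPEN,np.ones((3,3)))>0
print('warmer',rect(P[m][:,:2]),m.sum())
w=get_image('wrist');print(np.round(w['T_tool_cam'],2).tolist(),np.round(w['mtx'],1).tolist())
go(480,-225,400,90)
E
```

```text
red [(667, (486.5, -233.9, 119.3, 57.8, 0.84)), (372, (331.9, -353.5, 90.7, 42.9, 40.22))]
blue [(585, (492.6, -352.6, 118.9, 57.3, 11.44))]
yellow [(219, (727.8, 171.2, 50.1, 48.9, 56.57)), (682, (468.9, -122.6, 120.7, 58.0, 4.67))]
warmer (521.0, 143.4, 311.4, 151.6, -83.98) 3546
[[-0.0, 0.96, 0.28, 73.48], [1.0, 0.0, 0.0, 0.95], [0.0, 0.28, -0.96, 31.29], [0.0, 0.0, 0.0, 1.0]] [[377.7, 0.0, 277.5], [0.0, 377.7, 205.2], [0.0, 0.0, 1.0]]
slide [-0.3417, 0.2197, -0.15] roll 24.74 j6 -0.26 pos [261.6, -567.6, 404.7] head 114.74
```

>>> carry_out:
  slide:
    - [-0.349, 0.207, 0.1]
    - [-0.349, 0.207, 0.1]
    - [-0.349, 0.207, 0.1]
    - [-0.349, 0.207, 0.1]
    - [-0.349, 0.207, 0.1]
    - [-0.349, 0.207, 0.1]
    - [-0.349, 0.207, 0.1]
    - [-0.349, 0.207, 0.1]
  roll: [23.9, 23.9, 23.9, 23.9, 23.9, 23.9, 23.9, 23.9]
  claw: [0.06, 0.06, 0.06, 0.06, 0.06, 0.06, 0.06, 0.06]

```text
clock: 3.0
position: [493.5, -231.1, 303.9]
ee_rot: [-0.01, 1.0, 0.0, -0.001]
contact_force: [0.3, -0.1, 0.1]
gripper_width: 60.1
grasp_force: 0.0
```

```bash
python3 - <<'E'
from h import *
st=read_state();d=get_image('wrist');save(d,'w1')
for c in HUE: print(c,comps(d,c,8,st))
for t in ['knob_red','eye_red']: print(t,[(r['at'],r['conf'],np.round(at_z(d,r['at'],62 if 'knob' in t else 22,st),1).tolist()) for r in place_of(d,t)])
go(492.5,-233.8,42,90.84)
E
```

```text
red [(600, (371.0, -337.8, 29.6, 13.2, -88.9)), (10665, (483.9, -235.7, 118.8, 57.3, 0.85))]
blue [(8200, (490.0, -353.7, 118.7, 58.0, 11.71)), (418, (452.2, -365.9, 19.3, 10.3, 11.69))]
yellow [(828, (415.5, -112.0, 22.6, 19.3, -86.53)), (571, (413.8, -145.2, 25.7, 14.1, 87.99)), (2021, (511.3, -121.1, 56.6, 28.7, -85.27))]
knob_red [([268.5, 219.5], 0.8, [490.2, -236.3, 62.0]), ([111.6, 192.1], 0.18, [475.3, -326.7, 62.0])]
eye_red [([274.8, 133.1], 0.65, [443.8, -233.6, 22.0])]
slide [-0.0007, 0.0001, 0.1082] roll -0.0 j6 -1.41 pos [491.8, -233.9, 304.9] head 90.84
```

View pics/w1.png

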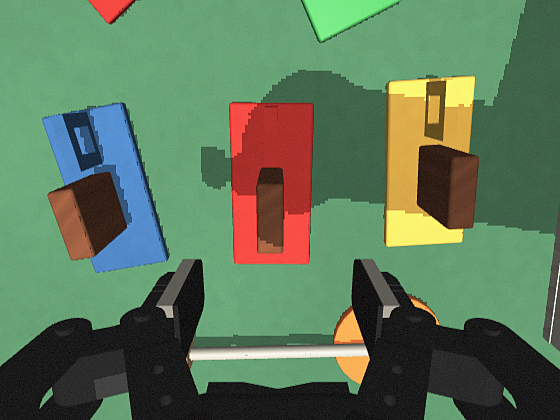

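The wrist view shows the red cover straight under the open fingers, knob at (268,220). Blue is on the left at (105,185), yellow on the right at (430,160).

>>> carry_out:
  slide:
    - [0.001, -0.001, 0.03]
    - [0.001, -0.001, 0.06]
    - [0.001, -0.001, 0.09]
    - [0.001, -0.001, 0.108]
    - [0.001, -0.001, 0.108]
    - [0.001, -0.001, 0.108]
    - [0.001, -0.001, 0.108]
    - [0.001, -0.001, 0.108]
  roll: [0, 0, 0, 0, 0, 0, 0, 0]
  claw: [0.06, 0.06, 0.06, 0.06, 0.06, 0, 0, 0]

```text
clock: 4.15
position: [491.3, -234.8, 197.9]
ee_rot: [-0.007, 1.0, -0.0, 0.001]
contact_force: [-0.1, -0.9, 3.3]
gripper_width: 15.2
grasp_force: 59.0
```

>>> carry_out:
  slide:
    - [0, 0, 0]
    - [0, 0, 0]
    - [0, 0, -0.02]
    - [0, 0, -0.04]
    - [0, 0, -0.07]
    - [0, 0, -0.1]
    - [0, 0, -0.12]
    - [0, 0, -0.12]
  roll: [0, 0, 0, 0, 0, 0, 0, 0]
  claw: [0, 0, 0, 0, 0, 0, 0, 0]

```text
clock: 5.15
position: [491.0, -234.4, 317.7]
ee_rot: [-0.007, 1.0, -0.0, 0.002]
contact_force: [-0.7, -0.1, -1.4]
gripper_width: 15.2
grasp_force: 58.7
```

```bash
python3 - <<'E'
from h import *
st=read_state();print(st['contact_force'],st['gripper_width'],st['position'])
go(538.3,36.1,160,96)
E
```

```text
[-0.65385376 -0.0650249  -1.44377144] 15.2052198411246 [ 491.03540389 -234.38301109  317.742205  ]
slide [-0.0512, 0.2698, 0.0032] roll -5.15 j6 -1.41 pos [491.0, -234.4, 317.7] head 90.85
```

>>> carry_out:
  slide:
    - [-0.007, 0.035, 0]
    - [-0.014, 0.075, 0]
    - [-0.022, 0.115, 0]
    - [-0.03, 0.155, 0]
    - [-0.037, 0.195, 0]
    - [-0.044, 0.235, 0]
    - [-0.051, 0.27, 0.003]
    - [-0.051, 0.27, 0.003]
  roll: [-0.7, -1.4, -2.1, -2.8, -3.5, -4.2, -5.15, -5.15]
  claw: [0, 0, 0, 0, 0, 0, 0, 0]

```text
clock: 6.15
position: [537.8, 38.2, 311.7]
ee_rot: [-0.054, 0.999, -0.0, -0.002]
contact_force: [0.1, 0.7, -1.1]
gripper_width: 15.0
grasp_force: 59.0
```

```bash
python3 - <<'E'
from h import *
st=read_state();d=get_image('wrist');save(d,'w2')
print(st['contact_force'],st['gripper_width'])
z=st['position'][2]-197.5
print('held underside z',z,[c for c in comps(d,'red',z+8,st)])
P=cloud(d,st);m=(P[...,2]>40)&(P[...,2]<49)&(P[...,0]>380)
print('deck',rect(P[m][:,:2]),m.sum())
go(538.3,36.1,160,96)
E
```

```text
[ 0.09579127  0.7105004  -1.07013683] 15.047512648009429
held underside z 114.22733634128025 [(18343, (509.8, 35.4, 79.0, 57.0, 6.28))]
deck (558.7, 54.9, 377.8, 248.7, 88.42) 30983
slide [-0.0006, -0.001, -0.0028] roll 0.08 j6 -1.83 pos [537.5, 37.1, 311.9] head 96.08
```

View pics/w2.png

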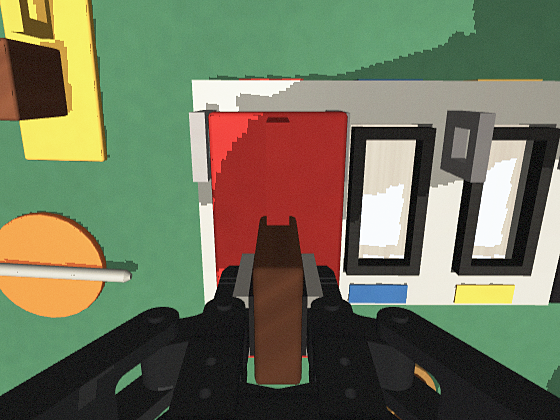

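The red cover hangs over the red well, with the warmer's front -y corner at about (192,80) and the rear one at (205,303). The lugs are at (199,145) and (467,145).

```bash
python3 - <<'E'
from h import *
st=read_state();d=get_image('wrist')
P=cloud(d,st)
# edges of body by depth step: front edge at columns, left edge at rows
def edge(line):
    z=P[line][:,2] if False else None
f=[];l=[]
Z=P[...,2]
for c in list(range(215,550,8)):
    r=next((r for r in range(50,110) if 41<Z[r,c]<50),None)
    if r: f.append(at_z(d,(c,r-.5),45,st)[:2])
for r in range(190,295,5):
    c=next((c for c in range(170,230) if 41<Z[r,c]<50),None)
    if c: l.append(at_z(d,(c-.5,r),45,st)[:2])
for c in list(range(230,250,4))+list(range(350,550,8)):
    pass
b=[]
for c in range(350,550,8):
    r=next((r for r in range(330,270,-1) if 41<Z[r,c]<50),None)
    if r: b.append(at_z(d,(c,r+.5),45,st)[:2])
fits=[]
for n,q in (('front',f),('left',l),('rear',b)):
    q=np.array(q);vx,vy,x0,y0=cv2.fitLine(q.astype(np.float32),cv2.DIST_HUBER,0,.01,.01).ravel()
    a=np.degrees(np.arctan(vy/vx));fits.append((np.array([x0,y0]),np.array([vx,vy])));print(n,len(q),'head',round(a,2),'res',np.round(np.median(np.abs((q-[x0,y0])@[-vy,vx])),2))
o,yh=np.array([524.6,109.1]),np.array([-.1045,.9945]);xh=np.array([.9945,.1045])
print('front at x=',(fits[0][0]-o)@xh,'rear',(fits[2][0]-o)@xh,'left y=',(fits[1][0]-o)@yh)
E
```

```text
front 42 head -83.94 res 0.0
left 21 head 6.13 res 0.14
rear 25 head -84.38 res 0.16
front at x= -76.5828418525696 rear 73.11648394927977 left y= -122.94855255508422
```

>>> carry_out:
  slide:
    - [0.001, -0.001, 0.01]
    - [0.001, -0.001, 0.02]
    - [0.001, -0.001, 0.03]
    - [0.001, -0.001, 0.04]
    - [0.001, -0.001, 0.05]
    - [0.001, -0.001, 0.057]
    - [0.001, -0.001, 0.06]
    - [0.001, -0.001, 0.062]
  roll: [0, 0, 0, 0, 0, 0, 0, 0]
  claw: [0, 0, 0, 0, 0, 0, 0, 0]

```text
clock: 7.25
position: [537.2, 35.1, 251.8]
ee_rot: [-0.052, 0.999, -0.0, 0.0]
contact_force: [-4.1, 1.6, 9.2]
gripper_width: 15.2
grasp_force: 60.5
```

>>> carry_out:
  slide:
    - [0, 0, 0.001]
    - [0, 0, 0.003]
    - [0, 0, 0.005]
    - [0, 0, 0.007]
    - [0, 0, 0.009]
    - [0, 0, 0.009]
    - [0, 0, 0.009]
    - [0, 0, 0.009]
  roll: [0, 0, 0, 0, 0, 0, 0, 0]
  claw: [0, 0, 0, 0, 0, 0, 0, 0]

```text
clock: 8.25
position: [537.0, 35.1, 244.8]
ee_rot: [-0.053, 0.999, -0.0, 0.001]
contact_force: [-4.3, 0.8, 8.6]
gripper_width: 15.5
grasp_force: 60.8
```

>>> carry_out:
  slide:
    - [0, 0, 0.001]
    - [0, 0, 0.002]
    - [0, 0, 0.003]
    - [0, 0, 0.004]
    - [0, 0, 0.004]
    - [0, 0, 0.004]
  roll: [0, 0, 0, 0, 0, 0]
  claw: [0, 0, 0, 0, 0, 0]

```text
clock: 9.0
position: [536.9, 35.1, 242.8]
ee_rot: [-0.053, 0.999, -0.0, 0.001]
contact_force: [-10.0, 0.3, 21.7]
gripper_width: 15.3
grasp_force: 40.7
```

>>> carry_out:
  slide:
    - [0, 0, 0]
    - [0, 0, 0]
    - [0, 0, 0]
    - [0, 0, -0.03]
    - [0, 0, -0.07]
    - [0, 0, -0.11]
    - [0, 0, -0.11]
    - [0, 0, -0.11]
  roll: [0, 0, 0, 0, 0, 0, 0, 0]
  claw: [0.05, 0.05, 0.05, 0.05, 0.05, 0.05, 0.05, 0.05]

```text
clock: 10.0
position: [536.7, 35.0, 347.8]
ee_rot: [-0.052, 0.999, 0.0, -0.001]
contact_force: [-0.1, -0.3, -0.3]
gripper_width: 49.9
grasp_force: 0.0
```

```bash
python3 - <<'E'
from h import *
st=read_state();d=get_image('wrist');save(d,'w3')
print('placed',comps(d,'red',53,st,1000))
P=cloud(d,st)
t=get_image('top')
for c in HUE: print(c,comps(t,c,8))
print(st['joints'])
go(498.5-1.5,-352,150,101.44)
E
```

```text
placed [(11210, (535.0, 35.2, 128.6, 57.3, 6.11))]
red [(420, (514.8, 33.6, 73.4, 58.7, 6.24)), (371, (331.7, -353.5, 90.5, 42.3, 39.85))]
blue [(583, (492.5, -352.5, 119.0, 57.0, 11.75))]
yellow [(221, (728.6, 172.8, 51.4, 47.8, -44.99)), (680, (468.9, -122.7, 120.7, 58.2, 4.69))]
[ 3.66589867e-01  2.87764238e-01 -2.89122498e-01 -6.54612447e-04
 -9.95400331e-01 -1.83287256e+00]
slide [0.0796, -0.3807, 0.0429] roll -5.47 j6 -1.83 pos [536.7, 34.9, 347.1] head 95.97
```

View pics/w3.png

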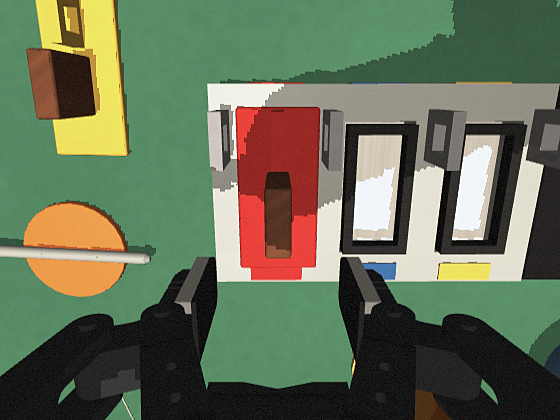

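The red cover sits squarely between the first two lugs, at (278,190) in the image, with an even gap on both sides.

>>> carry_out:
  slide:
    - [0.0796, -0.381, 0.043]
    - [0.0796, -0.381, 0.043]
    - [0.0796, -0.381, 0.043]
    - [0.0796, -0.381, 0.043]
    - [0.0796, -0.381, 0.043]
    - [0.0796, -0.381, 0.043]
    - [0.0796, -0.381, 0.043]
    - [0.0796, -0.381, 0.043]
  roll: [-5.5, -5.5, -5.5, -5.5, -5.5, -5.5, -5.5, -5.5]
  claw: [0.06, 0.06, 0.06, 0.06, 0.06, 0.06, 0.06, 0.06]

```text
clock: 11.1
position: [497.2, -352.9, 304.1]
ee_rot: [-0.099, 0.995, 0.001, -0.001]
contact_force: [-0.6, -0.1, 0.2]
gripper_width: 60.2
grasp_force: 0.0
```

```bash
python3 - <<'E'
from h import *
st=read_state();d=get_image('wrist')
print(comps(d,'blue',8,st,1000))
go(497,-352,42,101.5)
E
```

```text
[(10427, (490.2, -354.9, 118.9, 57.2, 11.49))]
slide [0.0004, -0.0002, 0.108] roll -0.04 j6 -1.02 pos [497.5, -351.8, 304.7] head 101.46
```

>>> carry_out:
  slide:
    - [0, -0.001, 0.03]
    - [0, -0.001, 0.06]
    - [0, -0.001, 0.09]
    - [0, -0.001, 0.108]
    - [0, -0.001, 0.108]
    - [0, -0.001, 0.108]
    - [0, -0.001, 0.108]
    - [0, -0.001, 0.108]
  roll: [0, 0, 0, 0, 0, 0, 0, 0]
  claw: [0.06, 0.06, 0.06, 0.06, 0.06, 0, 0, 0]

```text
clock: 12.15
position: [498.2, -353.4, 199.0]
ee_rot: [-0.1, 0.995, -0.001, 0.001]
contact_force: [0.3, 1.2, 2.6]
gripper_width: 15.5
grasp_force: 58.8
```

>>> carry_out:
  slide:
    - [0, 0, 0]
    - [0, 0, 0]
    - [0, 0, -0.02]
    - [0, 0, -0.04]
    - [0, 0, -0.07]
    - [0, 0, -0.1]
    - [0, 0, -0.12]
    - [0, 0, -0.12]
  roll: [0, 0, 0, 0, 0, 0, 0, 0]
  claw: [0, 0, 0, 0, 0, 0, 0, 0]

```text
clock: 13.15
position: [497.9, -353.2, 318.7]
ee_rot: [-0.1, 0.995, -0.001, 0.001]
contact_force: [0.1, -0.5, -2.9]
gripper_width: 15.3
grasp_force: 58.7
```

```bash
python3 - <<'E'
from h import *
go(523.8+6,108.0+.6,160,96)
E
```

```text
slide [-0.1231, 0.4463, 0.0038] roll 5.47 j6 -1.02 pos [497.9, -353.2, 318.7] head 101.47
```

>>> carry_out:
  slide:
    - [-0.012, 0.045, -0.01]
    - [-0.026, 0.095, -0.02]
    - [-0.04, 0.145, -0.03]
    - [-0.053, 0.195, -0.03]
    - [-0.067, 0.245, -0.03]
    - [-0.082, 0.3, -0.03]
    - [-0.097, 0.355, -0.03]
    - [-0.11, 0.4, -0.03]
  roll: [0.5, 1.1, 1.7, 2.3, 3, 3.7, 4.4, 5.47]
  claw: [0, 0, 0, 0, 0, 0, 0, 0]

```text
clock: 14.15
position: [525.3, 62.7, 345.9]
ee_rot: [-0.052, 0.999, -0.0, -0.001]
contact_force: [0.8, 0.5, -0.6]
gripper_width: 15.6
grasp_force: 59.1
```

```bash
python3 - <<'E'
from h import *
print(read_state()['gripper_width'])
go(523.8+6,108.0+.6,160,96)
E
```

```text
15.589010959477607
slide [-0.0093, 0.0452, 0.0312] roll 0.01 j6 -1.89 pos [525.3, 62.7, 345.9] head 96.01
```

>>> carry_out:
  slide:
    - [-0.003, 0.02, 0]
    - [-0.006, 0.04, 0]
    - [-0.009, 0.0465, 0.01]
    - [-0.009, 0.0465, 0.02]
    - [-0.009, 0.0465, 0.034]
    - [-0.009, 0.0465, 0.034]
    - [-0.009, 0.0465, 0.034]
  roll: [0, 0, 0, 0, 0, 0, 0]
  claw: [0, 0, 0, 0, 0, 0, 0]

```text
clock: 15.02
position: [530.2, 107.5, 313.8]
ee_rot: [-0.052, 0.999, -0.0, 0.0]
contact_force: [-0.1, -0.2, -1.9]
gripper_width: 15.4
grasp_force: 59.1
```

```bash
python3 - <<'E'
from h import *
st=read_state();d=get_image('wrist')
z=st['position'][2]-198.2
for c in comps(d,'blue',z+8,st,1000):
    cx,cy,w,h,a=c[1];u=np.array([np.cos(np.radians(a)),np.sin(np.radians(a))]);print(c,'centre',np.array([cx,cy])+u*(60-w/2))
print('yellow tab etc',comps(d,'red',53,st,1000))
go(529.8,108.6,100,96)
E
```

```text
(18176, (502.4, 104.8, 79.8, 56.7, 5.97)) centre [522.39098745 106.89055514]
yellow tab etc [(11575, (540.6, 26.5, 127.1, 64.6, 2.66))]
slide [0.0004, 0.001, 0.0594] roll -0.0 j6 -1.97 pos [530.3, 107.7, 314.1] head 96.0
```

>>> carry_out:
  slide:
    - [0, 0.001, 0.01]
    - [0, 0.001, 0.02]
    - [0, 0.001, 0.03]
    - [0, 0.001, 0.04]
    - [0, 0.001, 0.05]
    - [0, 0.001, 0.057]
    - [0, 0.001, 0.06]
    - [0, 0.001, 0.062]
  roll: [0, 0, 0, 0, 0, 0, 0, 0]
  claw: [0, 0, 0, 0, 0, 0, 0, 0]

```text
clock: 16.08
position: [529.9, 108.9, 252.8]
ee_rot: [-0.053, 0.999, -0.0, -0.0]
contact_force: [-4.8, -0.2, 10.8]
gripper_width: 15.4
grasp_force: 60.9
```

>>> carry_out:
  slide:
    - [0, 0, 0.001]
    - [0, 0, 0.003]
    - [0, 0, 0.005]
    - [0, 0, 0.007]
    - [0, 0, 0.009]
    - [0, 0, 0.01]
    - [0, 0, 0.011]
    - [0, 0, 0.011]
  roll: [0, 0, 0, 0, 0, 0, 0, 0]
  claw: [0, 0, 0, 0, 0, 0, 0, 0]

```text
clock: 17.08
position: [529.7, 108.8, 243.9]
ee_rot: [-0.053, 0.999, -0.0, 0.0]
contact_force: [-8.0, -0.8, 15.9]
gripper_width: 15.0
grasp_force: 61.9
```

>>> carry_out:
  slide:
    - [0, 0, 0.001]
    - [0, 0, 0.002]
    - [0, 0, 0.003]
    - [0, 0, 0.003]
  roll: [0, 0, 0, 0]
  claw: [0, 0, 0, 0]

```text
clock: 17.58
position: [529.6, 108.9, 243.8]
ee_rot: [-0.053, 0.999, -0.0, 0.001]
contact_force: [-15.2, -0.6, 33.0]
gripper_width: 15.4
grasp_force: 64.5
```

>>> carry_out:
  slide:
    - [0, 0, 0]
    - [0, 0, 0]
    - [0, 0, 0]
    - [0, 0, -0.03]
    - [0, 0, -0.07]
    - [0, 0, -0.11]
    - [0, 0, -0.11]
    - [0, 0, -0.11]
  roll: [0, 0, 0, 0, 0, 0, 0, 0]
  claw: [0.05, 0.05, 0.05, 0.05, 0.05, 0.05, 0.05, 0.05]

```text
clock: 18.58
position: [529.7, 108.8, 346.7]
ee_rot: [-0.052, 0.999, -0.0, -0.001]
contact_force: [-0.1, -0.5, -1.4]
gripper_width: 50.1
grasp_force: 0.0
```

```bash
python3 - <<'E'
from h import *
t=get_image('top')
for c in HUE: print(c,comps(t,c,8))
go(468.9+6-1.2,-122.2-.7,150,94.69)
E
```

```text
red [(754, (551.7, 30.1, 124.8, 74.6, -6.22)), (372, (331.8, -353.4, 90.7, 42.3, 39.85))]
blue [(392, (506.6, 109.3, 74.7, 56.9, 6.33))]
yellow [(221, (728.6, 172.8, 51.4, 47.8, -44.99)), (682, (468.9, -122.7, 120.7, 58.1, 4.71))]
slide [0.0797, -0.2245, 0.0419] roll 1.31 j6 -1.97 pos [529.6, 108.8, 346.2] head 96.0
```

```bash
python3 - <<'E'
from h import *
st=read_state();d=get_image('wrist');save(d,'w4')
for c in HUE: print(c,comps(d,c,53,st,500))
E
```

```text
red [(8868, (540.7, 25.5, 119.3, 60.6, -8.33))]
blue [(11191, (526.5, 108.7, 129.0, 57.0, 6.06))]
yellow [(3477, (466.5, -70.3, 98.9, 23.2, -5.61))]
```

View pics/w4.png

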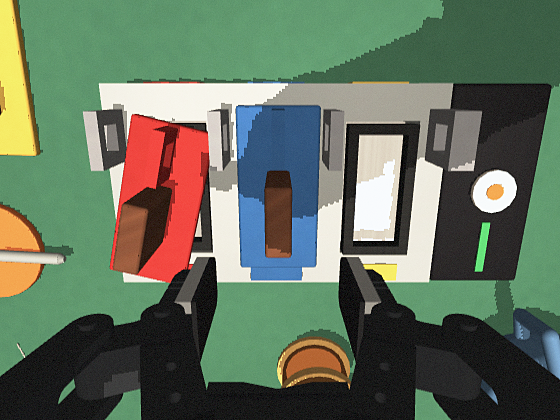

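The red cover has been knocked: it now lies rotated and shifted towards -y, around (160,195). The blue one sits well at (278,185).

```bash
python3 - <<'E'
from h import *
st=read_state();d=get_image('wrist')
m=mask(d,'red')>0;m[284:]=0
m=cv2.erode(m.astype(np.uint8),np.ones((5,5)))>0
P=cloud(d,st);q=P[m];q=q[(q[:,2]>40)&(q[:,2]<80)]
for _ in range(3):
    A=np.c_[q[:,:2]-[535,30],np.ones(len(q))];k,*_r=np.linalg.lstsq(A,q[:,2],rcond=None);r=q[:,2]-A@k;q=q[np.abs(r)<3]
print('plane',k,len(q),np.abs(r).mean())
for c in comps(d,'red',k[2],st,1000):print(c)
mb=cv2.erode((mask(d,'blue')>0).astype(np.uint8),np.ones((5,5)))>0
q=P[mb];print('blue z',np.percentile(q[:,2],[10,50,90]))
go(540,30,160,82)
E
```

```text
plane [ 2.52365840e-04 -3.14798894e-04  5.25826933e+01] 5896 0.5345716713124475
(8874, (541.0, 25.3, 119.8, 60.7, -8.32))
blue z [51.50900107 52.60081451 53.95882925]
slide [-0.002, -0.0794, 0.0315] roll 14.01 j6 -1.97 pos [529.7, 108.8, 346.2] head 96.01
```

>>> carry_out:
  slide:
    - [-0.005, -0.042, 0]
    - [-0.0094, -0.085, 0]
    - [-0.0094, -0.085, 0.03]
    - [-0.0094, -0.085, 0.06]
    - [-0.0094, -0.085, 0.085]
    - [-0.0094, -0.085, 0.103]
    - [-0.0094, -0.085, 0.103]
    - [-0.0094, -0.085, 0.103]
  roll: [7, 14.3, 14.3, 14.3, 14.3, 14.3, 14.3, 14.3]
  claw: [0.06, 0.06, 0.06, 0.06, 0.06, 0.06, 0.06, 0.06]

```text
clock: 19.73
position: [548.5, 25.5, 244.9]
ee_rot: [0.072, 0.997, -0.0, 0.0]
contact_force: [-0.2, 0.7, 0.3]
gripper_width: 59.7
grasp_force: 0.0
```

>>> carry_out:
  slide:
    - [0, 0, 0]
    - [0, 0, 0]
    - [0, 0, 0]
    - [0, 0, 0]
    - [0, 0, 0]
    - [0, 0, -0.01]
    - [0, 0, -0.02]
    - [0, 0, -0.02]
  roll: [0, 0, 0, 0, 0, 0, 0, 0]
  claw: [0, 0, 0, 0, 0, 0, 0, 0]

```text
clock: 20.72
position: [548.6, 25.9, 265.8]
ee_rot: [0.072, 0.997, 0.001, 0.001]
contact_force: [-0.3, 0.1, -1.4]
gripper_width: 15.2
grasp_force: 59.0
```

```bash
python3 - <<'E'
from h import *
st=read_state();print(st['gripper_width'])
d=get_image('wrist');z=st['position'][2]-198
for c in comps(d,'red',z+8,st,1000):
    cx,cy,w,h,a=c[1];u=np.array([np.cos(np.radians(a)),np.sin(np.radians(a))]);print(c,'centre',np.array([cx,cy])+u*(60-w/2))
go(537.5,35,108,96)
E
```

```text
15.196331954536461
(17861, (521.7, 29.8, 78.2, 56.2, -8.04)) centre [542.39456693  26.87683395]
slide [0.0121, 0.0075, 0.0026] roll -14.3 j6 -2.06 pos [548.4, 25.9, 265.3] head 81.7
```

>>> carry_out:
  slide:
    - [0, 0, -0.02]
    - [0, 0, -0.035]
    - [0.007, 0.004, -0.035]
    - [0.0133, 0.0076, -0.035]
    - [0.0133, 0.0076, -0.035]
    - [0.0133, 0.0076, -0.02]
    - [0.0133, 0.0076, -0.005]
    - [0.0133, 0.0076, 0.007]
  roll: [0, 0, -7, -14.3, -14.3, -14.3, -14.3, -14.3]
  claw: [0, 0, 0, 0, 0, 0, 0, 0]

```text
clock: 21.78
position: [536.0, 34.6, 255.9]
ee_rot: [-0.052, 0.999, -0.0, -0.001]
contact_force: [0.4, -0.1, -2.2]
gripper_width: 15.3
grasp_force: 61.5
```

>>> carry_out:
  slide:
    - [0, 0, 0.003]
    - [0, 0, 0.006]
    - [0, 0, 0.009]
    - [0, 0, 0.012]
    - [0, 0, 0.015]
    - [0, 0, 0.017]
    - [0, 0, 0.019]
    - [0, 0, 0.019]
  roll: [0, 0, 0, 0, 0, 0, 0, 0]
  claw: [0, 0, 0, 0, 0, 0, 0, 0]

```text
clock: 22.78
position: [539.2, 35.2, 245.6]
ee_rot: [-0.054, 0.999, -0.0, 0.006]
contact_force: [-2.5, -2.0, 27.3]
gripper_width: 15.5
grasp_force: 66.3
```

>>> carry_out:
  slide:
    - [0, 0, 0.001]
    - [0, 0, 0.001]
    - [0, 0, 0]
    - [0, 0, 0]
    - [0, 0, -0.03]
    - [0, 0, -0.07]
    - [0, 0, -0.11]
    - [0, 0, -0.11]
  roll: [0, 0, 0, 0, 0, 0, 0, 0]
  claw: [0, 0, 0.05, 0.05, 0.05, 0.05, 0.05, 0.05]

```text
clock: 23.78
position: [537.0, 35.1, 351.6]
ee_rot: [-0.053, 0.999, 0.001, 0.003]
contact_force: [1.0, 0.4, -0.1]
gripper_width: 49.6
grasp_force: 0.0
```

```bash
cat >> h.py <<'E'
def plate(d,c,st,x0,y0):
    P=cloud(d,st);m=mask(d,c)>0
    m&=(np.hypot(P[...,0]-x0,P[...,1]-y0)<70)
    n,l,s,_=cv2.connectedComponentsWithStats(m.astype(np.uint8))
    m=l==1+np.argmax(s[1:,4])
    q=P[cv2.erode(m.astype(np.uint8),np.ones((5,5)))>0];q=q[(q[:,2]>40)&(q[:,2]<75)]
    q=q[np.abs(q[:,2]-np.median(q[:,2]))<5]
    A=np.c_[q[:,:2]-[x0,y0],np.ones(len(q))];k=np.linalg.lstsq(A,q[:,2],rcond=None)[0]
    print(c,'plane',np.round(k,4),'rect',rect(P[m&(np.abs(P[...,2]-k[2])<5)][:,:2]))
E
python3 - <<'E'
from h import *
st=read_state();d=get_image('wrist');save(d,'w5');print(st['contact_force'])
plate(d,'red',st,531,34);plate(d,'blue',st,523,108)
t=get_image('top')
print(comps(t,'yellow',8))
go(468.9+6-1.2,-122.2-.7,150,94.69)
E
```

```text
[ 1.02818356  0.4286538  -0.11231121]
red plane [-1.00000e-04 -5.00000e-04  5.25875e+01] rect (536.7, 35.2, 124.8, 57.9, 6.26)
blue plane [-4.00000e-04 -3.00000e-04  5.25662e+01] rect (526.6, 108.4, 128.0, 57.3, 6.03)
[(224, (728.6, 172.8, 51.4, 47.8, -44.99)), (680, (468.8, -122.7, 120.4, 58.2, 4.71))]
slide [0.0782, -0.1504, 0.0433] roll 1.31 j6 -1.83 pos [535.8, 34.8, 348.0] head 96.0
```

View pics/w5.png

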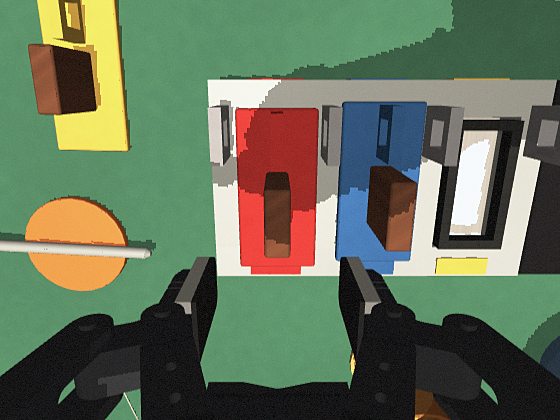

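Red is back between the lugs and flat, but its front edge (row 108) is about 3.5 mm further back than the blue one (row 102). I'll grip it and slide it forward.

>>> carry_out:
  slide:
    - [0, 0, 0.03]
    - [0, 0, 0.06]
    - [0, 0, 0.09]
    - [0, 0, 0.103]
    - [0, 0, 0.103]
    - [0, 0, 0.103]
    - [0, 0, 0.103]
    - [0, 0, 0.103]
  roll: [0, 0, 0, 0, 0, 0, 0, 0]
  claw: [0.05, 0.05, 0.05, 0.05, 0.05, 0, 0, 0]

```text
clock: 24.88
position: [536.5, 34.9, 246.9]
ee_rot: [-0.053, 0.999, 0.0, 0.001]
contact_force: [-0.1, 0.1, 3.7]
gripper_width: 15.1
grasp_force: 59.2
```

>>> carry_out:
  slide:
    - [0, 0, 0]
    - [0.001, 0, 0]
    - [0.002, 0, 0]
    - [0.003, 0, 0]
    - [0.0037, 0, 0]
    - [0.0037, 0, 0]
    - [0.0037, 0, 0.001]
    - [0.0037, 0, 0.002]
  roll: [0, 0, 0, 0, 0, 0, 0, 0]
  claw: [0, 0, 0, 0, 0, 0, 0, 0]

```text
clock: 25.88
position: [534.0, 35.1, 246.8]
ee_rot: [-0.053, 0.999, 0.0, 0.003]
contact_force: [-1.6, 1.1, 22.2]
gripper_width: 15.2
grasp_force: 62.0
```

>>> carry_out:
  slide:
    - [0, 0, 0]
    - [0, 0, 0]
    - [0, 0, 0]
    - [0, 0, -0.03]
    - [0, 0, -0.07]
    - [0, 0, -0.11]
    - [0, 0, -0.11]
    - [0, 0, -0.11]
  roll: [0, 0, 0, 0, 0, 0, 0, 0]
  claw: [0.05, 0.05, 0.05, 0.05, 0.05, 0.05, 0.05, 0.05]

```text
clock: 26.88
position: [531.9, 34.3, 352.7]
ee_rot: [-0.052, 0.999, 0.0, -0.001]
contact_force: [-0.4, 0.3, 0.1]
gripper_width: 50.3
grasp_force: 0.0
```

```bash
python3 - <<'E'
from h import *
st=read_state();d=get_image('wrist');print(st['contact_force'])
plate(d,'red',st,531,34);plate(d,'blue',st,523,108)
go(468.9+6-1.2,-122.2-.7,150,94.69)
E
```

```text
[-0.35726753  0.33114225  0.07634343]
red plane [-3.00000e-04  4.00000e-04  5.25592e+01] rect (534.1, 35.3, 123.1, 57.9, 6.19)
blue plane [-5.00000e-04 -9.00000e-04  5.25295e+01] rect (524.0, 108.3, 123.3, 57.8, 6.05)
slide [0.0742, -0.1502, 0.0478] roll 1.31 j6 -1.83 pos [531.9, 34.3, 352.2] head 96.0
```

>>> carry_out:
  slide:
    - [0.0742, -0.1502, 0]
    - [0.0742, -0.1502, 0.01]
    - [0.0742, -0.1502, 0.048]
    - [0.0742, -0.1502, 0.048]
    - [0.0742, -0.1502, 0.048]
    - [0.0742, -0.1502, 0.048]
  roll: [1.3, 1.3, 1.3, 1.3, 1.3, 1.3]
  claw: [0.06, 0.06, 0.06, 0.06, 0.06, 0.06]

```text
clock: 27.68
position: [475.2, -122.0, 306.1]
ee_rot: [-0.042, 0.999, -0.0, 0.001]
contact_force: [-0.2, 0.4, -0.2]
gripper_width: 60.0
grasp_force: 0.0
```

```bash
python3 - <<'E'
from h import *
st=read_state();d=get_image('wrist')
print(comps(d,'yellow',8,st,1000))
go(473.7,-122.9,42,94.7)
E
```

```text
[(3140, (497.3, -121.9, 57.3, 55.6, -85.21))]
slide [0.0017, -0.0008, 0.1095] roll 0.11 j6 -1.57 pos [475.1, -122.0, 306.2] head 94.81
```

>>> carry_out:
  slide:
    - [0.001, -0.001, 0.03]
    - [0.001, -0.001, 0.06]
    - [0.001, -0.001, 0.09]
    - [0.001, -0.001, 0.109]
    - [0.001, -0.001, 0.109]
    - [0.001, -0.001, 0.109]
    - [0.001, -0.001, 0.109]
    - [0.001, -0.001, 0.109]
  roll: [0, 0, 0, 0, 0, 0, 0, 0]
  claw: [0.06, 0.06, 0.06, 0.06, 0.06, 0, 0, 0]

```text
clock: 28.72
position: [474.0, -123.7, 197.8]
ee_rot: [-0.041, 0.999, -0.0, 0.001]
contact_force: [0.1, -0.4, 4.2]
gripper_width: 15.0
grasp_force: 59.1
```

>>> carry_out:
  slide:
    - [0, 0, 0]
    - [0, 0, 0]
    - [0, 0, -0.02]
    - [0, 0, -0.04]
    - [0, 0, -0.07]
    - [0, 0, -0.1]
    - [0, 0, -0.15]
    - [0, 0, -0.15]
  roll: [0, 0, 0, 0, 0, 0, 0, 0]
  claw: [0, 0, 0, 0, 0, 0, 0, 0]

```text
clock: 29.72
position: [474.2, -123.9, 350.4]
ee_rot: [-0.041, 0.999, -0.0, 0.004]
contact_force: [0.4, 0.3, -1.7]
gripper_width: 15.1
grasp_force: 58.8
```

```bash
python3 - <<'E'
from h import *
print(read_state()['gripper_width'])
go(523.8+6-7.7,108.0+.6+73.6,190,96)
E
```

```text
15.116192377452371
slide [-0.0729, 0.3011, 0.0062] roll -1.26 j6 -1.57 pos [474.2, -123.9, 350.4] head 94.74
```

>>> carry_out:
  slide:
    - [-0.01, 0.043, 0]
    - [-0.021, 0.086, 0]
    - [-0.032, 0.13, 0]
    - [-0.043, 0.175, 0]
    - [-0.054, 0.22, 0]
    - [-0.065, 0.265, 0]
    - [-0.073, 0.301, 0]
    - [-0.073, 0.301, 0]
  roll: [0, -0.3, -0.6, -0.9, -1.26, -1.26, -1.26, -1.26]
  claw: [0, 0, 0, 0, 0, 0, 0, 0]

```text
clock: 30.72
position: [521.3, 184.2, 344.7]
ee_rot: [-0.053, 0.999, -0.0, -0.001]
contact_force: [-0.6, -0.5, -1.4]
gripper_width: 15.2
grasp_force: 59.1
```

>>> carry_out:
  slide:
    - [0, 0, 0.01]
    - [0, 0, 0.02]
    - [0, 0, 0.034]
    - [0, 0, 0.034]
    - [0, 0, 0.034]
  roll: [0, 0, 0, 0, 0]
  claw: [0, 0, 0, 0, 0]

```text
clock: 31.35
position: [521.7, 182.0, 312.8]
ee_rot: [-0.052, 0.999, -0.0, 0.0]
contact_force: [0.2, 0.5, -1.1]
gripper_width: 15.1
grasp_force: 59.1
```

```bash
python3 - <<'E'
from h import *
st=read_state();d=get_image('wrist')
z=st['position'][2]-198
print(st['gripper_width'])
for c in comps(d,'yellow',z+8,st,3000):
    cx,cy,w,h,a=c[1];u=np.array([np.cos(np.radians(a)),np.sin(np.radians(a))]);print(c,'centre',np.array([cx,cy])+u*(60-w/2))
go(522.1,182.2,99,96)
E
```

```text
15.100544625951203
slide [-0.0003, 0.0, 0.0594] roll -0.03 j6 -2.1 pos [521.7, 182.1, 313.1] head 95.97
```

>>> carry_out:
  slide:
    - [0, 0, 0.01]
    - [0, 0, 0.02]
    - [0, 0, 0.03]
    - [0, 0, 0.04]
    - [0, 0, 0.05]
    - [0, 0, 0.057]
    - [0, 0, 0.06]
    - [0, 0, 0.062]
  roll: [0, 0, 0, 0, 0, 0, 0, 0]
  claw: [0, 0, 0, 0, 0, 0, 0, 0]

```text
clock: 32.4
position: [521.4, 182.2, 251.7]
ee_rot: [-0.052, 0.999, -0.0, -0.0]
contact_force: [-6.0, -0.9, 9.7]
gripper_width: 15.3
grasp_force: 60.7
```

>>> carry_out:
  slide:
    - [0, 0, 0.001]
    - [0, 0, 0.003]
    - [0, 0, 0.005]
    - [0, 0, 0.007]
    - [0, 0, 0.009]
    - [0, 0, 0.01]
    - [0, 0, 0.011]
    - [0, 0, 0.011]
  roll: [0, 0, 0, 0, 0, 0, 0, 0]
  claw: [0, 0, 0, 0, 0, 0, 0, 0]

```text
clock: 33.4
position: [521.2, 182.1, 242.8]
ee_rot: [-0.053, 0.999, -0.0, 0.0]
contact_force: [-7.0, -3.1, 15.3]
gripper_width: 15.6
grasp_force: 61.6
```

>>> carry_out:
  slide:
    - [0, 0, 0.001]
    - [0, 0, 0.002]
    - [0, 0, 0.003]
    - [0, 0, 0.003]
  roll: [0, 0, 0, 0]
  claw: [0, 0, 0, 0]

```text
clock: 33.9
position: [521.1, 182.1, 242.7]
ee_rot: [-0.053, 0.999, -0.0, 0.001]
contact_force: [-13.7, -2.4, 32.2]
gripper_width: 15.2
grasp_force: 64.0
```

>>> carry_out:
  slide:
    - [0, 0, 0]
    - [0, 0, 0]
    - [0, 0, 0]
    - [0, 0, -0.03]
    - [0, 0, -0.07]
    - [0, 0, -0.11]
    - [0, 0, -0.15]
    - [0, 0, -0.15]
  roll: [0, 0, 0, 0, 0, 0, 0, 0]
  claw: [0.05, 0.05, 0.05, 0.05, 0.05, 0.05, 0.05, 0.05]

```text
clock: 34.9
position: [522.3, 182.6, 390.0]
ee_rot: [-0.052, 0.999, 0.002, 0.003]
contact_force: [0.8, -0.1, -0.1]
gripper_width: 49.8
grasp_force: 0.0
```

```bash
sed -i "s/'yellow':\[(22,34)\]/'yellow':[(20,36)]/" h.py; python3 - <<'E'
from h import *
import h
st=read_state();d=get_image('wrist');save(d,'w6');print(st['contact_force'])
for c,x,y in (('red',531,34),('blue',523,108),('yellow',516,181)): plate(d,c,st,x,y)
t=get_image('top')
P=cloud(t);g=(P[...,2]>16)&(P[...,2]<40)&(P[...,0]>560)&(P[...,0]<680)&(P[...,1]<-230)&(P[...,1]>-380)
print('handle',rect(P[g][:,:2]),g.sum(),P[g].mean(0))
for n in ['rod_tip','rod_grip']: print(n,[(at_z(t,r['at'],z).round(1).tolist(),r['conf']) for r in place_of(t,n) for z in (13,)][:2])
print(st['joints'])
E
```

```text
[ 0.80529551 -0.06104192 -0.06466019]
red plane [-3.60000e-03 -2.30000e-03  5.27244e+01] rect (535.3, 35.9, 125.8, 58.0, 6.75)
blue plane [-1.10000e-03 -1.00000e-03  5.25987e+01] rect (522.0, 108.5, 119.7, 57.6, 6.07)
yellow plane [-8.00000e-04 -8.00000e-04  5.26095e+01] rect (519.6, 182.2, 130.3, 57.9, 6.02)
handle (622.1, -286.6, 107.8, 27.2, -86.46) 186 [ 622.55877854 -303.53385675   23.77951706]
rod_tip [([608.5, -60.8, 13.0], 0.6)]
rod_grip [([623.8, -326.1, 13.0], 0.62)]
[ 6.29513759e-01  2.72972475e-01 -1.95443480e-01  1.09889823e-03
 -1.09512147e+00 -2.09597823e+00]
```

View pics/w6.png

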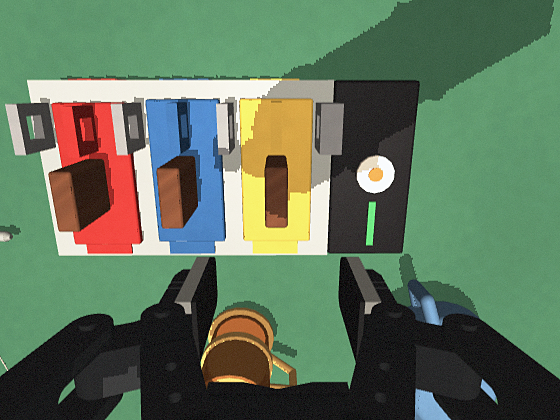

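All three covers lie flat with their eyes in line between the lugs, red at (95,170), blue at (185,170) and yellow at (275,170). The key is at (375,175). Next is the rod.

```bash
python3 - <<'E'
from h import *
t=get_image('top');hsv=cv2.cvtColor(t['img'],cv2.COLOR_RGB2HSV)
P=cloud(t)
roi=(P[...,0]>560)&(P[...,0]<680)&(P[...,1]<-40)&(P[...,1]>-380)
sh=roi&(hsv[...,1]<60)&(hsv[...,2]>90)
v,u=np.nonzero(sh);q=np.array([at_z(t,(a,b),15)[:2] for a,b in zip(u,v)])
vx,vy,x0,y0=cv2.fitLine(q.astype(np.float32),cv2.DIST_HUBER,0,.01,.01).ravel()
a=np.degrees(np.arctan2(vy,vx))%180;s=(q-[x0,y0])@np.array([vx,vy]);print('shank',len(q),'head',a,'pt',x0,y0,'ends',[x0,y0]+s.min()*np.array([vx,vy]),[x0,y0]+s.max()*np.array([vx,vy]))
wd=roi&(P[...,1]<-270)&(hsv[...,0]>8)&(hsv[...,0]<25)&(hsv[...,1]>60)&(hsv[...,2]>110)
n,l,s,_=cv2.connectedComponentsWithStats(wd.astype(np.uint8));i=1+np.argmax(s[1:,4]);v,u=np.nonzero(l==i)
print('handle',rect(np.array([at_z(t,(a,b),26)[:2] for a,b in zip(u,v)])),s[i,4])
go(621,-308,150,a+90)
E
```

```text
shank 256 head 92.80655 pt 619.3507 -186.78561 ends [613.60099046 -69.4985952 ] [ 624.85926916 -299.15334513]
handle (625.6, -317.8, 41.8, 24.1, 89.0) 120
slide [-0.0484, -0.4977, 0.0809] roll -86.84 j6 -2.1 pos [521.4, 182.1, 385.1] head 95.97
```

>>> carry_out:
  slide:
    - [-0.0063, -0.062, 0]
    - [-0.0126, -0.124, 0]
    - [-0.019, -0.186, 0]
    - [-0.025, -0.248, 0]
    - [-0.031, -0.31, 0]
    - [-0.037, -0.372, 0.02]
    - [-0.044, -0.434, 0.05]
    - [-0.05, -0.496, 0.08]
  roll: [-10, -21, -31, -42, -52, -63, -73, -84]
  claw: [0.06, 0.06, 0.06, 0.06, 0.06, 0.06, 0.06, 0.06]

```text
clock: 36.15
position: [615.1, -268.5, 323.1]
ee_rot: [-0.685, 0.728, 0.0, -0.0]
contact_force: [1.6, 0.6, 0.7]
gripper_width: 60.1
grasp_force: 0.0
```

```bash
python3 - <<'E'
from h import *
go(624.5,-319.5,110,2.8)
E
```

```text
slide [0.0504, -0.0126, 0.0584] roll -6.32 j6 0.11 pos [615.1, -268.5, 323.1] head 176.48
```

>>> carry_out:
  slide:
    - [0.05, -0.0126, 0.058]
    - [0.05, -0.0126, 0.058]
    - [0.05, -0.0126, 0.058]
    - [0.05, -0.0126, 0.058]
  roll: [-6.3, -6.3, -6.3, -6.3]
  claw: [0.06, 0.06, 0.06, 0.06]

```text
clock: 36.65
position: [624.6, -316.3, 268.6]
ee_rot: [0.722, -0.692, 0.001, -0.0]
contact_force: [-0.4, -0.6, -0.1]
gripper_width: 60.0
grasp_force: 0.0
```

```bash
python3 - <<'E'
from h import *
st=read_state();d=get_image('wrist');save(d,'w7')
go(624.5,-319.5,20,2.8)
hsv=cv2.cvtColor(d['img'],cv2.COLOR_RGB2HSV)
P=cloud(d,st);m=(P[...,2]>20)&(P[...,2]<32)&(P[...,1]<-280)&(abs(P[...,0]-624)<40)&(hsv[...,2]>90)&(abs(P[...,1]+319)<40)
print('handle top',rect(P[m][:,:2]),m.sum())
E
```

```text
slide [0.0032, 0.0006, 0.0943] roll -0.29 j6 0.28 pos [624.7, -316.2, 269.0] head -177.49
handle top (623.3, -321.1, 43.7, 25.5, -86.79) 3043
```

View pics/w7.png

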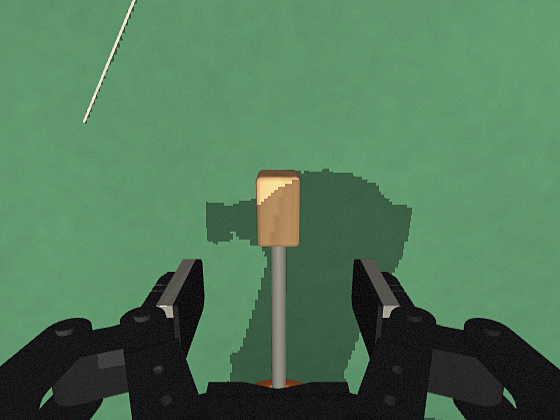

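The wooden handle is at (278,210) in the wrist view, between the open fingers, and its shank runs away along +y.

>>> carry_out:
  slide:
    - [0.0035, 0.0005, 0.03]
    - [0.0035, 0.0005, 0.06]
    - [0.0035, 0.0005, 0.08]
    - [0.0035, 0.0005, 0.092]
    - [0.0035, 0.0005, 0.092]
    - [0.0035, 0.0005, 0.092]
    - [0.0035, 0.0005, 0.092]
    - [0.0035, 0.0005, 0.092]
  roll: [-0.3, -0.3, -0.3, -0.3, -0.3, -0.3, -0.3, -0.3]
  claw: [0.06, 0.06, 0.06, 0.06, 0.06, 0, 0, 0]

```text
clock: 37.7
position: [624.2, -321.1, 176.3]
ee_rot: [0.724, -0.69, 0.001, -0.001]
contact_force: [0.2, 0.6, 3.8]
gripper_width: 25.0
grasp_force: 60.4
```

>>> carry_out:
  slide:
    - [0, 0, 0]
    - [0, 0, 0]
    - [0, 0, -0.02]
    - [0, 0, -0.05]
    - [0, 0, -0.08]
    - [0, 0, -0.1]
    - [0, 0, -0.12]
    - [0, 0, -0.12]
  roll: [0, 0, 0, 0, 0, 0, 0, 0]
  claw: [0, 0, 0, 0, 0, 0, 0, 0]

```text
clock: 38.7
position: [623.8, -321.1, 297.3]
ee_rot: [0.724, -0.69, 0.002, -0.001]
contact_force: [-0.2, 0.5, -1.3]
gripper_width: 24.8
grasp_force: 59.8
```

```bash
cat > rod.py <<'E'
from h import *
import sys
# rod seen by side/top camera: line fit of shank in 3d from depth
st=read_state();print('w',st['gripper_width'],np.round(st['position'],1),np.round(st['contact_force'],1))
M=R.from_quat(st['ee_rot']).as_matrix()
g=st['position']+M[:,2]*grip_point_offset
for cam in ('side','top'):
    d=get_image(cam);P=cloud(d);hsv=cv2.cvtColor(d['img'],cv2.COLOR_RGB2HSV)
    q=P-g; m=(hsv[...,1]<60)&(hsv[...,2]>60)&(abs(q[...,2])<35)&(abs(q[...,0])<45)&(q[...,1]>28)&(q[...,1]<250)
    if len(sys.argv)>1: m&=(P[...,1]<float(sys.argv[1]))
    r=P[m]
    if len(r)<20: print(cam,len(r)); continue
    l=cv2.fitLine(r.astype(np.float32),cv2.DIST_HUBER,0,.01,.01).ravel();v=l[:3]*np.sign(l[1])
    s=(r-l[3:])@v
    print(cam,len(r),'head',round(np.degrees(np.arctan2(v[1],v[0])),2),'pitch',round(np.degrees(np.arcsin(v[2])),2),'far',np.round(l[3:]+s.max()*v,1),'near',np.round(l[3:]+s.min()*v,1))
E
python3 rod.py; python3 - <<'E'
from h import *
o=np.array([523.8,108.0]);xh=np.array([.9945,.1045]);yh=np.array([-.1045,.9945])
p=o-40*xh+(-121-252-30)*yh;print(p)
go(p[0],p[1],120,6)
E
```

```text
w 24.829183192275806 [ 623.8 -321.1  297.3] [-0.2  0.5 -1.3]
side 127 head 92.58 pitch -0.05 far [611.7 -71.9 136.2] near [ 621.6 -291.4  136.4]
top 122 head 92.32 pitch 0.49 far [611.8 -72.2 137.3] near [ 620.7 -293.1  135.5]
[ 526.1335 -296.9635]
slide [-0.0283, 0.0958, 0.0198] roll -3.31 j6 0.29 pos [623.2, -320.8, 294.3] head -177.31
```

>>> carry_out:
  slide:
    - [-0.007, 0.024, 0]
    - [-0.014, 0.048, 0]
    - [-0.021, 0.072, 0]
    - [-0.0283, 0.0958, 0.02]
    - [-0.0283, 0.0958, 0.04]
    - [-0.0283, 0.0958, 0.06]
    - [-0.0283, 0.0958, 0.064]
    - [-0.0283, 0.0958, 0.064]
  roll: [-1, -2, -3.3, -3.3, -3.3, -3.3, -3.3, -3.3]
  claw: [0, 0, 0, 0, 0, 0, 0, 0]

```text
clock: 39.8
position: [526.7, -297.2, 230.4]
ee_rot: [0.743, -0.669, -0.001, 0.0]
contact_force: [-0.3, 0.1, -1.1]
gripper_width: 25.2
grasp_force: 59.7
```

```bash
python3 rod.py -10; python3 - <<'E'
from h import *
o=np.array([523.8,108.0]);xh=np.array([.9945,.1045]);yh=np.array([-.1045,.9945])
p=o-40*xh+(-121-252-30)*yh
go(p[0],p[1],75.6,6)
# lug positions seen from top: grey tops at z=84
t=get_image('top');P=cloud(t)
for yy in (-111,-37,37,113):
    c=o-40*xh+yy*yh
    L=(P[...,:2]-o);lx=L@xh;ly=L@yh
    m=(P[...,2]>72)&(P[...,2]<95)&(abs(ly-yy)<14)&(abs(lx+40)<30)
    print(yy,m.sum(),'lx',np.round([lx[m].min(),lx[m].max()],1),'ly',np.round([ly[m].min(),ly[m].max()],1))
for c,yy in (('red',-74),('blue',0),('yellow',74)):
    q=o+yy*yh;plate(t,c,None,*q)
cv2.imwrite('pics/t8.png',cv2.resize(t['img'][170:270,180:400,::-1],(792,360),interpolation=cv2.INTER_CUBIC))
E
```

```text
w 25.21368629845496 [ 526.7 -297.2  230.4] [-0.3  0.1 -1.1]
side 147 head 96.03 pitch -0.1 far [500.5 -47.8  69.4] near [ 523.7 -267.7   69.7]
top 129 head 95.77 pitch -0.19 far [500.7 -48.4  72.7] near [ 522.9 -268.8   73.4]
slide [-0.0004, 0.0008, 0.0011] roll 0.03 j6 0.35 pos [527.0, -297.3, 231.4] head -173.97
-111 40 lx [-57. -22.] ly [-114.5 -106.2]
-37 37 lx [-57.1 -21.7] ly [-40.2 -32.6]
37 41 lx [-57.3 -21.4] ly [33.4 41.4]
113 78 lx [-57.3 -21.8] ly [107.1 123.3]
red plane [-5.50000e-03  8.20000e-03  5.37684e+01] rect (536.8, 36.9, 125.0, 56.8, 6.14)
blue plane [-1.30000e-03  5.80000e-03  5.37834e+01] rect (528.9, 109.9, 127.7, 55.2, 6.12)
yellow plane [-0.00000e+00  1.01000e-02  5.38848e+01] rect (520.6, 183.4, 127.8, 57.3, 5.93)
```

View pics/t8.png

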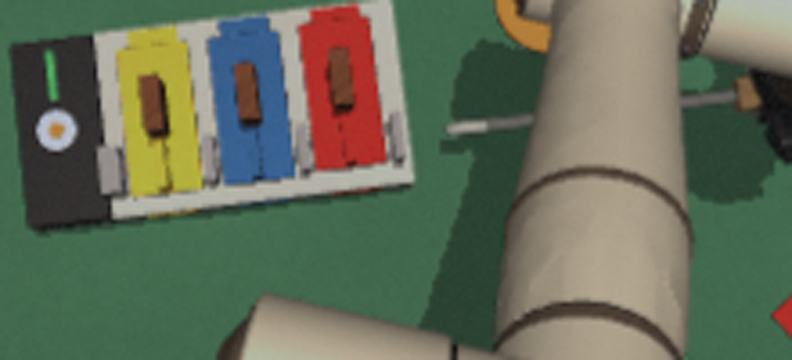

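The top view shows the rod's tip at (455,128), in line with the first lug at (397,135).

>>> carry_out:
  slide:
    - [-0.006, 0.0004, 0.0005]
    - [-0.012, 0.0004, 0.0005]
    - [-0.018, 0.0004, 0.0005]
    - [-0.024, 0.0004, 0.0005]
    - [-0.03, 0.0004, 0.0005]
    - [-0.036, 0.0004, 0.0005]
    - [-0.042, 0.0004, 0.0005]
    - [-0.048, 0.0004, 0.0005]
  roll: [0, 0, 0, 0, 0, 0, 0, 0]
  claw: [0, 0, 0, 0, 0, 0, 0, 0]

```text
clock: 40.95
position: [521.2, -249.1, 230.4]
ee_rot: [0.743, -0.669, -0.0, -0.0]
contact_force: [-1.4, 0.1, -1.5]
gripper_width: 24.5
grasp_force: 59.7
```

>>> carry_out:
  slide:
    - [-0.006, 0, 0]
    - [-0.012, 0, 0]
    - [-0.018, 0, 0]
    - [-0.022, 0, 0]
    - [-0.026, 0, 0]
    - [-0.03, 0, 0]
    - [-0.03, 0, 0]
  roll: [0, 0, 0, 0, 0, 0, 0]
  claw: [0, 0, 0, 0, 0, 0, 0]

```text
clock: 41.82
position: [518.0, -219.4, 230.4]
ee_rot: [0.743, -0.669, -0.0, 0.0]
contact_force: [-0.1, 0.3, -0.6]
gripper_width: 24.9
grasp_force: 59.7
```

```bash
python3 rod.py -15; python3 - <<'E'
from h import *
o=np.array([523.8,108.0]);xh=np.array([.9945,.1045]);yh=np.array([-.1045,.9945])
p=o-40*xh+(-137)*yh
go(p[0],p[1],75.6,6)
t=get_image('top')
for c,yy in (('red',-74),('blue',0),('yellow',74)):
    q=o+yy*yh;plate(t,c,None,*q)
E
```

```text
w 24.868937773220626 [ 518.  -219.4  230.4] [-0.1  0.3 -0.6]
side 127 head 96.02 pitch 0.25 far [496.7 -13.3  69.9] near [ 515.4 -191.4   69.1]
top 91 head 96.92 pitch -1.44 far [493.3 -12.3  67.6] near [ 515.  -191.2   72.1]
slide [-0.1883, 0.0, 0.0001] roll 0.02 j6 0.22 pos [518.1, -219.7, 230.4] head -173.98
red plane [-2.0000e-04  1.6800e-02  5.3784e+01] rect (537.5, 37.0, 125.6, 56.7, 5.75)
blue plane [-3.00000e-03  5.00000e-04  5.40619e+01] rect (529.1, 109.8, 128.5, 55.0, 6.31)
yellow plane [-2.50000e-03  5.20000e-03  5.42969e+01] rect (520.4, 183.3, 127.9, 57.5, 5.54)
```

>>> carry_out:
  slide:
    - [-0.008, 0, 0]
    - [-0.016, 0, 0]
    - [-0.024, 0, 0]
    - [-0.032, 0, 0]
    - [-0.04, 0, 0]
    - [-0.048, 0, 0]
    - [-0.056, 0, 0]
    - [-0.064, 0, 0]
  roll: [0, 0, 0, 0, 0, 0, 0, 0]
  claw: [0, 0, 0, 0, 0, 0, 0, 0]

```text
clock: 42.98
position: [511.3, -155.5, 230.4]
ee_rot: [0.743, -0.669, -0.0, 0.0]
contact_force: [-0.1, -0.7, -1.5]
gripper_width: 24.9
grasp_force: 59.7
```

>>> carry_out:
  slide:
    - [-0.008, 0, 0]
    - [-0.016, 0, 0]
    - [-0.024, 0, 0]
    - [-0.032, 0, 0]
    - [-0.04, 0, 0]
    - [-0.048, 0, 0]
    - [-0.056, 0, 0]
    - [-0.064, 0, 0]
  roll: [0, 0, 0, 0, 0, 0, 0, 0]
  claw: [0, 0, 0, 0, 0, 0, 0, 0]

```text
clock: 43.98
position: [504.6, -91.8, 230.4]
ee_rot: [0.743, -0.669, 0.0, 0.0]
contact_force: [-0.3, 0.6, -1.3]
gripper_width: 25.4
grasp_force: 59.7
```

```bash
python3 - <<'E'
from h import *
st=read_state();print(st['contact_force'])
o=np.array([523.8,108.0]);xh=np.array([.9945,.1045]);yh=np.array([-.1045,.9945])
p=o-40*xh+(-137)*yh
go(p[0],p[1],75.6,6)
t=get_image('top')
for c,yy in (('red',-74),('blue',0),('yellow',74)):
    q=o+yy*yh;plate(t,c,None,*q)
E
```

```text
[-0.27548835  0.58157934 -1.33233118]
slide [-0.0597, 0.0, 0.0001] roll 0.02 j6 -0.03 pos [504.6, -91.8, 230.4] head -173.98
red plane [ -1.1163  -0.1923 119.9868] rect (0.0, 0.0, 0.0, 0.0, 0.0)
blue plane [ -1.1623  -0.2569 122.7828] rect (0.0, 0.0, 0.0, 0.0, 0.0)
yellow plane [-1.30000e-03 -2.19000e-02  5.39196e+01] rect (521.3, 184.0, 128.7, 56.2, 5.65)
```

No contact forces so far. Next the last 60 mm, slowing near the end.

>>> carry_out:
  slide:
    - [-0.008, 0, 0]
    - [-0.016, 0, 0]
    - [-0.024, 0, 0]
    - [-0.032, 0, 0]
    - [-0.04, 0, 0]
    - [-0.046, 0, 0]
    - [-0.051, 0, 0]
    - [-0.054, 0, 0]
  roll: [0, 0, 0, 0, 0, 0, 0, 0]
  claw: [0, 0, 0, 0, 0, 0, 0, 0]

```text
clock: 45.02
position: [499.0, -38.3, 230.4]
ee_rot: [0.743, -0.669, 0.0, -0.0]
contact_force: [0.8, 0.1, -1.6]
gripper_width: 24.8
grasp_force: 59.7
```

>>> carry_out:
  slide:
    - [-0.0015, 0, 0]
    - [-0.003, 0, 0]
    - [-0.0045, 0, 0]
    - [-0.006, 0, 0]
    - [-0.007, 0, 0]
    - [-0.007, 0, 0]
  roll: [0, 0, 0, 0, 0, 0]
  claw: [0, 0, 0, 0, 0, 0]

```text
clock: 45.78
position: [498.5, -33.4, 230.4]
ee_rot: [0.743, -0.669, 0.001, 0.001]
contact_force: [2.7, -11.5, -3.6]
gripper_width: 24.6
grasp_force: 59.4
```

>>> carry_out:
  slide:
    - [0, 0, 0.002]
    - [0, 0, 0.0035]
    - [0, 0, 0.0035]
    - [0, 0, 0.0035]
    - [0, 0, 0.0035]
    - [0, 0, -0.03]
    - [0, 0, -0.08]
    - [0, 0, -0.12]
  roll: [0, 0, 0, 0, 0, 0, 0, 0]
  claw: [0, 0, 0.06, 0.06, 0.06, 0.06, 0.06, 0.06]

```text
clock: 46.78
position: [498.3, -31.4, 352.2]
ee_rot: [0.743, -0.669, 0.0, -0.001]
contact_force: [0.7, 0.4, -0.1]
gripper_width: 60.1
grasp_force: 0.0
```

```bash
python3 - <<'E'
from h import *
st=read_state();d=get_image('wrist');save(d,'w9');print(st['contact_force'],st['position'])
P=cloud(d,st);hsv=cv2.cvtColor(d['img'],cv2.COLOR_RGB2HSV)
o=np.array([523.8,108.0]);xh=np.array([.9945,.1045]);yh=np.array([-.1045,.9945])
L=P[...,:2]-o;lx=L@xh;ly=L@yh
m=(P[...,2]>60)&(P[...,2]<90)&(ly<-116)&(ly>-180)&(abs(lx+40)<25)
print('handle y',np.percentile(ly[m],[1,99]),'x',np.percentile(lx[m],[1,99]),'z',np.median(P[m][:,2]))
t=get_image('top');
for r in place_of(t,'key_top')[:2]: print('key',r['conf'],at_z(t,r['at'],51).round(1),[(at_z(t,r['at'],51)[:2]-o)@v for v in (xh,yh)])
hsv=cv2.cvtColor(t['img'],cv2.COLOR_RGB2HSV);Pt=cloud(t);Lt=Pt[...,:2]-o
mk=(Lt@yh>125)&(Lt@yh<188)&(abs(Lt@xh)<72)&(hsv[...,2]>150)&(hsv[...,1]<70)
n,l,s,_=cv2.connectedComponentsWithStats(mk.astype(np.uint8));v,u=np.nonzero(l==1+np.argmax(s[1:,4]))
print('white',at_z(t,(u.mean(),v.mean()),51).round(1),len(u))
go(*at_z(t,(u.mean(),v.mean()),51)[:2],140,96)
E
```

```text
[ 0.71026594  0.43687609 -0.09277822] [498.3102006 -31.3680021 352.239144 ]
handle y [-160.10552256 -116.03558566] x [-54.81757002 -28.29075655] z 75.28945944428796
key 0.72 [503.2 -14.8  51. ] [np.float64(-33.306348306783974), np.float64(-119.94252848093146)]
key 0.39 [505.8 266.2  51. ] [np.float64(-1.34538824386024), np.float64(159.25237265329054)]
white [508.2 272.5  51. ] 41
slide [-0.3011, -0.0412, 0.0585] roll -89.96 j6 -0.16 pos [498.6, -31.3, 352.7] head -173.96
```

View pics/w9.png

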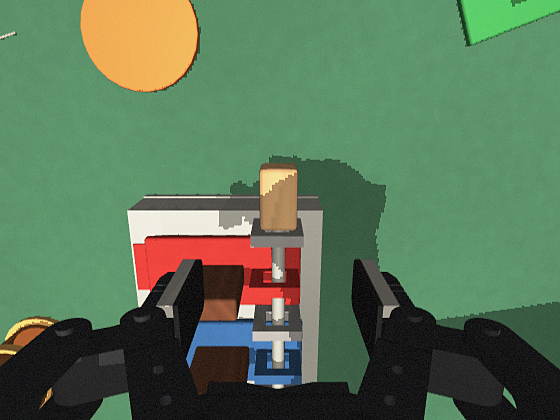

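The rod runs through the lugs and eyes, and its handle at (278,200) is against the first lug. Next is the key.

>>> carry_out:
  slide:
    - [-0.055, -0.007, 0]
    - [-0.11, -0.015, 0]
    - [-0.16, -0.022, 0]
    - [-0.21, -0.028, 0]
    - [-0.26, -0.035, 0]
    - [-0.295, -0.0394, 0.03]
    - [-0.295, -0.0394, 0.05]
    - [-0.295, -0.0394, 0.05]
  roll: [0, 0, 0, 0, 0, 0, 0, 0]
  claw: [0, 0, 0, 0, 0, 0, 0, 0]

```text
clock: 47.92
position: [505.6, 265.9, 297.1]
ee_rot: [0.743, -0.669, -0.001, 0.004]
contact_force: [0.6, -0.5, 0.0]
gripper_width: 0.4
grasp_force: 0.0
```

```bash
python3 - <<'E'
from h import *
st=read_state();d=get_image('wrist');save(d,'w10');print(st['contact_force'],st['position'],st['gripper_width'])
hsv=cv2.cvtColor(d['img'],cv2.COLOR_RGB2HSV);P=cloud(d,st)
mk=(hsv[...,2]>90)&(hsv[...,1]<70)&(np.hypot(P[...,0]-507,P[...,1]-266)<35)&(P[...,2]>45)&(P[...,2]<60)
n,l,s,_=cv2.connectedComponentsWithStats(mk.astype(np.uint8));i=1+np.argmax(s[1:,4]);q=P[l==i]
print('key',rect(q[:,:2]),np.median(q[:,2]),len(q))
for r in place_of(d,'key_top')[:1]: print(r['conf'],r['at'],at_z(d,r['at'],51,st))
c=rect(q[:,:2]);go(c[0]+1,c[1]+1,51+19)
E
```

```text
[ 0.57379187 -0.51936475  0.01521997] [505.6079856  265.85091712 297.11125022] 0.4254963660569427
key (506.3, 263.8, 31.5, 31.0, -21.7) 50.4197941789144 1755
0.79 [271.4, 214.4] [506.0815486  262.41463683  51.        ]
slide [0.001, -0.0007, 0.0753] roll 0 j6 -0.66 pos [506.5, 265.8, 300.0] head -173.98
```

>>> carry_out:
  slide:
    - [0.001, -0.0007, 0.02]
    - [0.001, -0.0007, 0.04]
    - [0.001, -0.0007, 0.055]
    - [0.001, -0.0007, 0.065]
    - [0.001, -0.0007, 0.068]
    - [0.001, -0.0007, 0.07]
    - [0.001, -0.0007, 0.07]
    - [0.001, -0.0007, 0.07]
  roll: [0, 0, 0, 0, 0, 0, 0, 0]
  claw: [0, 0, 0, 0, 0, 0, 0, 0]

```text
clock: 49.02
position: [507.4, 265.0, 230.8]
ee_rot: [0.743, -0.669, 0.0, -0.0]
contact_force: [-0.5, -0.2, -0.6]
gripper_width: -0.1
grasp_force: 0.0
```

>>> carry_out:
  slide:
    - [0, 0, 0.002]
    - [0, 0, 0.004]
    - [0, 0, 0.005]
    - [0, 0, 0.006]
    - [0, 0, 0.007]
    - [0, 0, 0.0075]
    - [0, 0, 0.0075]
    - [0, 0, 0.0075]
  roll: [0, 0, 0, 0, 0, 0, 0, 0]
  claw: [0, 0, 0, 0, 0, 0, 0, 0]

```text
clock: 50.02
position: [507.3, 264.9, 223.1]
ee_rot: [0.743, -0.669, 0.0, -0.0]
contact_force: [-1.0, -0.2, 2.4]
gripper_width: 0.3
grasp_force: 1.7
```

>>> carry_out:
  slide:
    - [0, 0, 0.0005]
    - [0, 0, 0.001]
    - [0, 0, 0.0015]
    - [0, 0, 0.002]
    - [0, 0, 0.002]
    - [0, 0, 0.002]
  roll: [0, 0, 0, 0, 0, 0]
  claw: [0, 0, 0, 0, 0, 0]

```text
clock: 50.78
position: [507.3, 264.9, 222.9]
ee_rot: [0.744, -0.669, 0.0, -0.0]
contact_force: [-5.9, -2.2, 14.7]
gripper_width: -0.2
grasp_force: 7.0
```

>>> carry_out:
  slide:
    - [0, 0, 0]
    - [0, 0, -0.02]
    - [0, 0, -0.06]
    - [0, 0, -0.12]
    - [0, 0, -0.16]
    - [0, 0, -0.18]
    - [0, 0, -0.18]
    - [0, 0, -0.18]
  roll: [0, 0, 0, 0, 0, 0, 0, 0]
  claw: [0, 0, 0, 0, 0, 0, 0, 0]

```text
clock: 51.78
position: [507.1, 264.8, 399.2]
ee_rot: [0.743, -0.669, -0.0, 0.001]
contact_force: [-0.7, -0.2, -0.6]
gripper_width: 0.1
grasp_force: 0.0
```

```bash
python3 - <<'E'
from h import *
st=read_state();d=get_image('wrist');s=get_image('side');print(st['contact_force'],st['position'])
o=np.array([523.8,108.0]);yh=np.array([-.1045,.9945]);xh=np.array([.9945,.1045])
for c,yy in (('red',-74),('blue',0),('yellow',74)):
    q=o+yy*yh;plate(d,c,st,*q)
a=cv2.resize(d['img'],(520,390));b=cv2.resize(s['img'][150:320,230:400],(280,280))
w=np.zeros((390,800,3),np.uint8);w[:,:520]=a;w[:280,520:]=b
cv2.imwrite('pics/fin.png',w[:,:,::-1])
P=cloud(s);L=P[...,:2]-o;lx=L@xh;ly=L@yh
m=(P[...,2]>58)&(P[...,2]<85)&(ly<-117.5)&(ly>-190)&(abs(lx+40)<25);print('handle ly',np.percentile(ly[m],[1,99]),m.sum())
E
```

```text
[-0.68242294 -0.15613486 -0.55181438] [507.06752893 264.76120006 399.20722979]Traceback (most recent call last):
  File "<stdin>", line 5, in <module>
  File "h.py", line 52, in plate
    m=l==1+np.argmax(s[1:,4])
           ~~~~~~~~~^^^^^^^^^
    return _wrapfunc(a, 'argmax', axis=axis, out=out, **kwds)
    return bound(*args, **kwds)
ValueError: attempt to get argmax of an empty sequence
```

```bash
python3 - <<'E'
from h import *
t=get_image('top');s=get_image('side')
o=np.array([523.8,108.0]);yh=np.array([-.1045,.9945]);xh=np.array([.9945,.1045])
w=np.zeros((400,800,3),np.uint8);w[:,:400]=cv2.resize(t['img'][150:270,200:320],(400,400));w[:,400:]=cv2.resize(s['img'][150:310,220:380],(400,400))
cv2.imwrite('pics/fin.png',w[:,:,::-1])
for im in (s,t):
    P=cloud(im);L=P[...,:2]-o;lx=L@xh;ly=L@yh
    m=(P[...,2]>58)&(P[...,2]<85)&(ly<-117.5)&(ly>-190)&(abs(lx+40)<25)
    if m.sum(): print('handle ly',np.percentile(ly[m],[1,99]),m.sum())
for c,yy in (('red',-74),('blue',0),('yellow',74)):
    try: plate(t,c,None,*(o+yy*yh))
    except Exception as e: print(c,e)
E
```

```text
handle ly [-117.7611835 -117.7611835] 1
handle ly [-157.67324233 -117.95419499] 142
red plane [7.30000e-03 5.80000e-03 5.37966e+01] rect (537.1, 37.0, 125.5, 56.6, 5.7)
blue plane [-7.00000e-03  2.93000e-02  5.43923e+01] rect (528.6, 109.6, 127.4, 55.1, 6.14)
yellow plane [-5.40000e-03  1.60000e-03  5.36983e+01] rect (520.6, 183.5, 128.5, 57.3, 6.05)
```

View pics/fin.png

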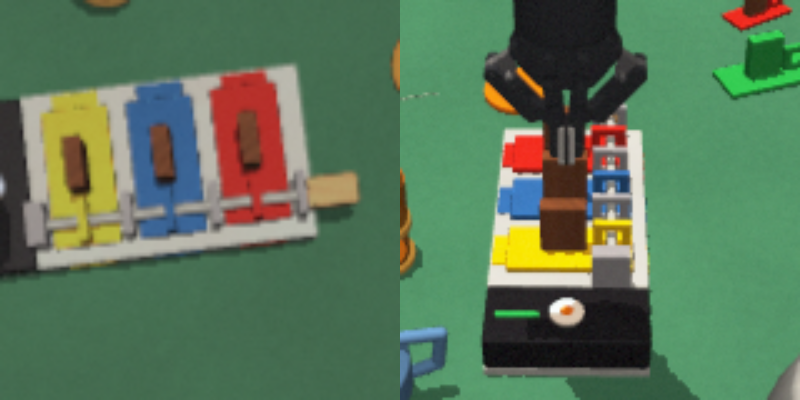

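Both views show the covers flat and the rod through all lugs and eyes, its handle at (330,190) against the first lug. The robot is clear, so I'm handing in.

```bash
python3 -c "
from bench import *
print(job_done())"
```

```text
the job is handed in; nothing more can be done
None
```

The job is handed in at about 52 s: all three covers are pressed flat on their own wells, the rod is home against the first lug and the key was pressed at about 15 N. I kept the arm clear of the teapot and glass but did not re-measure them, and no verdict came back.

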